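# Pump a bench press to seat a housing lid

## Task

The white lid still stands proud on the black plastic housing: push the slide that carries it in under the press, right up to its stop, then pump the red-handled lever through full strokes until the ram has pressed the lid fully home on the housing. Leave the slide in and the lever sprung back up, and do not disturb the screwdriver or the two spare housings lying around.

Things in the scene. Friction and masses are not known exactly. Their poses are not given: they have to be found in the camera images.
- press: Four-post hand press bolted to the bench, blue head on a grey base 150 x 150 x 22 mm. Origin: bench height, below the ram axis; z up. Head: blue cheeks at x +-30 to +-70, y +-57, z 130 to 220 mm, on 18 mm posts at x +-55, y +-45. The slide's 70 mm wide bed runs out to y -250; the lever stands out on the +y side. Place and yaw vary.
- slide (a joint): Travel (m) of the aluminium slide along the press's +y: 0 = fully out, 0.100 = in on its stop, housing under the ram. It stays where it is left (friction about 2.5 N). The slide is 50 mm wide, its top 34 mm over the bench.
- push_plate (a point): Middle of the outer (-y) face of the yellow push plate, which stands upright at the outer end of the slide: 44 mm wide along the press's x, 10 mm thick, 38 to 84 mm over the bench; this point is 66 mm over the bench and moves with the slide. With the slide in, it lies at y = -165 mm in the press frame, 108 mm outside the head.
- lid (a joint): How far (m) the white lid has been pressed into the black housing on the slide: 0 = standing 12.5 mm proud on its orange skirt, 0.0125 or a little over = seated. It grips with about 25 N.
- lid_top (a point): Centre of the top face of the white lid (44 x 40 mm, 4.5 mm thick): 76.5 mm over the bench when proud, 64 mm when seated.
- ram (a joint): Travel (m) of the steel ram downwards from its highest position: it starts at 0.003 to 0.019, meets the proud lid at about 0.041 and is fully down at about 0.0545. It is ratchet-driven by the lever (about 12 mm for each full stroke, so three or four strokes in all) and stays down; strokes beyond its end run idle and do no harm.
- ram_foot (a point): Centre of the lower face of the ram's round foot (32 mm diameter), on the press's z axis, between the posts.
- lever (a joint): Angle (rad) of the pump lever: 0 = up (30 degrees above level, where its spring holds it), 0.70 = pushed fully down (10 degrees below level). A stroke counts in full only from below about 0.05 to above about 0.65 and back. Pushing down at the grip takes 5 to 18 N.
- lever_pivot (a point): Pivot of the lever, at x = 0, y = -44, z = 180 mm in the press frame; the lever turns about the press's x axis.
- lever_grip (a point): Point on the axis of the red grip sleeve (28 mm diameter, 120 mm long, from 165 to 285 mm from the pivot), 225 mm from the pivot, on the press's +y side; it moves with the lever, from about 292 mm over the bench when up to 142 mm when down. The frame's own y axis runs along the lever, outwards.
- screwdriver: Black electric screwdriver with an orange ring, 34 mm diameter, about 190 mm long along its x, lying loose on the bench; origin under its middle. Leave it alone.
- spare0: Spare black open housing, 44 x 40 x 26 mm, loose on the bench; origin under its centre. Leave it alone.
- spare1: Second spare housing, as the first. Leave it alone.

How it is judged:
By the outcome, as a careful person would: the job done as asked, in the order asked, and still so for the second after the job is handed in, with the robot touching nothing.
It also fails if it takes over 70 s, if anything falls off the work surface, if the arm or the gripper's body presses on something with over 40 N, if the wrist force passes 120 N, or if a joint passes its speed limit or range.

## Robot

A 6-joint arm with a two-finger parallel gripper is mounted at the origin on the work surface. World frame = base frame: x ahead of the robot, y to its left, z up, the work surface at z = 0. Lengths are in m, angles in rad, forces in N, time in s.
With the tool pointing down it reaches from about 0.3 to 0.875 m from the base axis. Payload 6.4 kg.
Tool frame: the origin (TCP) lies midway between the tips of the shut fingers; the grasp point (between the pads) lies 19 mm behind it; z points along the fingers, y is the line along which they close (so a half turn about z gives the same grasp; the last joint's range is limited). The gripper opens to 85 mm and grips with 20 to 120 N. Pads are 22 mm wide; open, the fingers measure 114 mm over their backs; the gripper's body (76 mm by 85 mm) begins 54 mm behind the grasp point. The pads swing forward as they close: fully open they stand 13 mm farther back than shut.
Start: joints at [0.98, 0.181, 1.607, -0, 1.354, -0.206], TCP at [0.216, 0.533, 0.231] pointing down, gripper open.
Joint ranges: [-2.99, 2.99], [-0.89, 2.07], [0.3, 2.58], [-1.14, 4.28], [0, 2.63], [-3.12, 3.12]. Speed limits (rad/s): [2.57, 2.57, 3.01, 3.14, 3.14, 3.14].

## Interface

Orientations are given as a unit quaternion [w, x, y, z].
In Python, from bench import sensors, vision, ctrl gives the robot as it stands.
- The arm moves only by the tool carry_out, never from a script. Its argument "deltas" is text: rows parted by semicolons, each of 7 numbers parted by spaces: the shift along the tool's x, y, z in mm, then the turn, a rotation vector about the tool's x, y, z in rad, then the closure, from 0 (fully open) to 1 (shut). In form: tx ty tz ax ay az claw; .... A call has 1 to 12 rows; each row is the pose to reach, as a shift and turn from the pose commanded when the call began, along the tool's axes at that moment; what a row does not reach only later rows make up. A row lasts 1/8 s, in which the tool goes at most 62.5 mm and 10.7 degrees, less where a joint would pass 70% of its speed; a pose out of reach is approached as far as the arm can. A call with a gripper value outside its range is refused whole. The fingers move at their own pace and stop on an object; the grip force is fixed at half the most. Time passes only in rows, so rows that repeat a pose let the fingers close. It gives the time, the measured TCP pose, the force, the opening and the grip force at its end, in the units of the state.
- sensors.get_obs(): the state, without advancing time (a new reading comes with each control period).
- vision.camera(name): name is "scene" or "side" or "wrist"; returns the picture (480x640x3 uint8, blue, green, red); there is no depth.
- vision.camera_model(name): a dict with "K" (3x3 intrinsics, pixels), "k1" (the pictures are not rectified: a ray, as slopes to the right and down, at radius r is drawn at 1 + k1 r^2 times it, then the intrinsics apply), "extrinsics" (4x4, takes a point from world to camera coordinates); the wrist camera has in their place "hand_eye" (4x4, takes a point from camera to tool coordinates, whose origin is the TCP and whose axes are the flange's). Camera axes: x right, y down, z forward; pixel columns grow to the right and rows downward; lengths in m; the calibration is good to about 2 mm. A picture is of the moment at which its call begins: read the wrist's pose just before it. camera_model takes no time and is no camera call.
- ctrl.hand_in(): hands the job in; it is judged then, once.
The state is a dict: "time_s": time; "q": joint angles; "dq": joint speeds; "joint_efforts": joint torques, N m; "eef_pos": TCP position; "eef_rot": TCP orientation; "wrist_force": force on the tool from outside, world axes, zero at the start; "torque": the same for the moment, N m; "opening": opening from 0.0 (shut) to 1.0 (fully open); "grasp_force": force on a finger pad.
Only numpy, scipy, OpenCV 4.12 (cv2) and the standard library are available. Lean on these libraries where they do the work, as an engineer would, in place of code of your own. Each camera call takes 0.05 s, during which the arm holds its last target. There are 200 camera calls.

## Working session

There is one attempt and no reset: what is moved stays moved. The work goes in short steps, Python scripts to look and compute and a tool call to move; the robot and the scene stay as the last step left them, time stands still between calls to the robot, and variables do not carry over. Pictures are saved under pics/ and viewed, at most 10 in all, crops included, and the job is handed in when it is done.

Besides the shell and the picture viewer there is one more tool, called as name(argument=value, ...) on one line, values as JSON. carry_out: Moves the arm, as the interface text tells. Its arguments: {"type":"object","properties":{"deltas":{"type":"string"}},"required":["deltas"]}

```bash
ls; mkdir -p pics; python3 - <<'E'
from bench import sensors, vision, ctrl
import cv2,numpy as np
o=sensors.get_obs();print(o)
for n in("scene","side"):
    cv2.imwrite(f"pics/{n}0.png",vision.camera(n))
for n in("scene","side","wrist"):
    print(n,vision.camera_model(n))
E
```

```text
pics
{'time_s': 0.0, 'q': array([ 9.79717959e-01,  1.81517552e-01,  1.60801611e+00, -3.20495839e-05,
        1.35375910e+00, -2.06276070e-01]), 'dq': array([ 0.00111677,  0.00130519,  0.0014102 ,  0.00021716, -0.00124837,
        0.00120123]), 'joint_efforts': array([ 1.02590599e-03, -4.44878912e+01, -3.51331508e+01, -2.26815719e-04,
        9.17830010e-03,  8.41152939e-06]), 'eef_pos': array([0.21551187, 0.53249816, 0.23039342]), 'eef_rot': array([-3.15573501e-04,  1.91212817e-01,  9.81548234e-01, -7.89466606e-04]), 'wrist_force': array([ 0.22309231,  0.39599217, -0.34882889]), 'torque': array([ 0.01575847, -0.00876463,  0.01444586]), 'grasp_force': 0.0, 'opening': 0.9972013818987359}
scene {'K': array([[453.35836529,   0.        , 320.58775209],
       [  0.        , 453.35836529, 235.68095644],
       [  0.        ,   0.        ,   1.        ]]), 'k1': 0.022995068820819822, 'extrinsics': array([[ 0.09480693,  0.99546748,  0.00749313, -0.11299602],
       [ 0.70049862, -0.06136255, -0.71101077, -0.25249449],
       [-0.7073283 ,  0.07265767, -0.70314119,  1.65957732],
       [ 0.  
[... 352 characters left out ...]
, -0.64173255,  0.20790178],
       [ 0.19305408, -0.61232254, -0.76667544,  1.00667662],
       [ 0.        ,  0.        ,  0.        ,  1.        ]])}
wrist {'K': array([[419.5961066 ,   0.        , 320.91030346],
       [  0.        , 419.5961066 , 236.26926956],
       [  0.        ,   0.        ,   1.        ]]), 'k1': 0.01617296846779691, 'hand_eye': array([[ 4.99726257e-05, -9.44804790e-01, -3.27633799e-01,
         8.45777959e-02],
       [ 9.99999977e-01,  1.16064079e-04, -1.82170684e-04,
         7.58257573e-04],
       [ 2.10142250e-04, -3.27633782e-01,  9.44804774e-01,
        -1.43676566e-01],
       [ 0.00000000e+00,  0.00000000e+00,  0.00000000e+00,
         1.00000000e+00]])}
```

View pics/scene0.png

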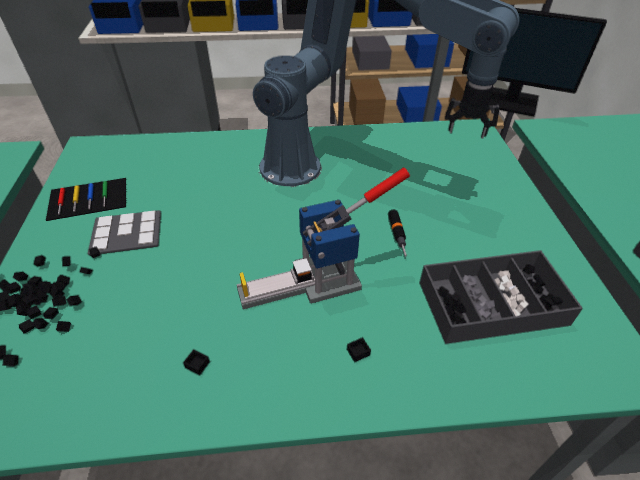

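View pics/side0.png

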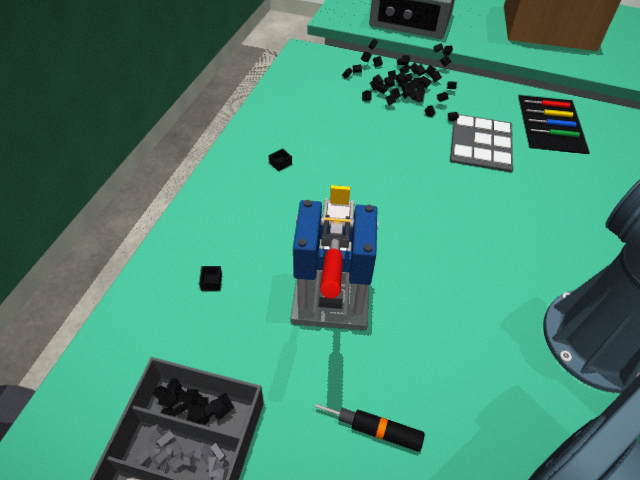

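The scene view shows the press at about (330,250), the slide with its yellow plate at (243,285), the red grip at (387,185) and the screwdriver at (398,230). In the side view the grip is at (331,272), the yellow plate at (340,195) and the screwdriver at (382,430).

```bash
cat > h.py <<'E'
import cv2,numpy as np
from bench import sensors, vision, ctrl
from scipy.spatial.transform import Rotation as R
def pose():
    o=sensors.get_obs();q=o["eef_rot"];T=np.eye(4);T[:3,:3]=R.from_quat([q[1],q[2],q[3],q[0]]).as_matrix();T[:3,3]=o["eef_pos"];return T
def ray(n,uv,T=None):
    m=vision.camera_model(n);K=m["K"];p=(np.array(uv,float)-K[:2,2])/np.diag(K)[:2]
    s=p.copy()
    for _ in range(10): s=p/(1+m["k1"]*(s@s))
    W=np.linalg.inv(m["extrinsics"]) if n!="wrist" else T@m["hand_eye"]
    d=W[:3,:3]@np.r_[s,1];return W[:3,3],d/np.linalg.norm(d)
def onz(n,uv,z,T=None):
    c,d=ray(n,uv,T);return c+d*(z-c[2])/d[2]
def tri(a,b):
    (c1,d1),(c2,d2)=a,b
    s=np.linalg.lstsq(np.c_[d1,-d2],c2-c1,rcond=None)[0]
    p,q=c1+s[0]*d1,c2+s[1]*d2;return (p+q)/2,np.linalg.norm(p-q)
def blobs(img,lo,hi,amin=30):
    hsv=cv2.cvtColor(img,cv2.COLOR_BGR2HSV);m=cv2.inRange(hsv,np.array(lo),np.array(hi))
    cs=cv2.findContours(m,cv2.RETR_EXTERNAL,cv2.CHAIN_APPROX_NONE)[0]
    return sorted([c for c in cs if cv2.contourArea(c)>amin],key=cv2.contourArea,reverse=True)
E
python3 - <<'E'
from h import *
np.set_printoptions(precision=4,suppress=True)
g={}
for n in("scene","side"):
    im=cv2.imread(f"pics/{n}0.png")
    for nm,lo,hi in(("red",(0,180,90),(6,255,255)),("yel",(18,150,100),(32,255,255))):
        for c in blobs(im,lo,hi)[:3]:
            print(n,nm,cv2.contourArea(c),cv2.boundingRect(c),np.array(cv2.minAreaRect(c)[0]),cv2.boxPoints(cv2.minAreaRect(c)).round(1).tolist())
            g.setdefault((n,nm),cv2.minAreaRect(c)[0])
    dark=[c for c in blobs(im,(0,0,0),(180,255,45),60) if cv2.contourArea(c)<900]
    for c in dark: print("dark",n,cv2.boundingRect(c),onz(n,np.array(cv2.minAreaRect(c)[0]),0.013))
print("grip",tri(ray("scene",g["scene","red"]),ray("side",g["side","red"])))
print("plate",tri(ray("scene",g["scene","yel"]),ray("side",g["side","yel"])))
E
```

```text
scene red 446.5 (365, 168, 44, 34) [386.3846 184.5769] [[363.20001220703125, 193.8000030517578], [403.79998779296875, 166.8000030517578], [409.5, 175.3000030517578], [368.8999938964844, 202.39999389648438]]
scene red 49.5 (58, 188, 6, 17) [ 60.64 196.02] [[57.29999923706055, 203.89999389648438], [59.599998474121094, 187.5], [64.0, 188.10000610351562], [61.599998474121094, 204.5]]
scene yel 564.0 (188, 0, 44, 32) [209.4527  14.9859] [[187.8000030517578, 0.0], [230.1999969482422, -1.2999999523162842], [231.1999969482422, 29.899999618530273], [188.6999969482422, 31.299999237060547]]
scene yel 181.5 (351, 0, 17, 27) [359.4264  13.0305] [[351.0, 26.0], [352.8999938964844, -1.0], [367.8999938964844, 0.10000000149011612], [365.8999938964844, 27.100000381469727]]
scene yel 70.5 (240, 273, 8, 24) [243.4808 284.4038] [[239.0, 273.20001220703125], [243.3000030517578, 272.29998779296875], [247.89999389648438, 295.6000061035156], [243.6999969482422, 296.5]]
dark scene (483, 257, 61, 56) [0.6176 0.5907 0.013 ]
dark scene (604, 416, 36, 45) [1.039  0.6547 0.013 ]
dark scene (282, 0, 26, 29) [-1.509
[... 2557 characters left out ...]
7791 0.1328 0.013 ]
dark side (529, 419, 67, 61) [0.0675 0.2523 0.013 ]
dark side (269, 149, 23, 22) [ 0.7766 -0.2577  0.013 ]
dark side (602, 376, 38, 48) [-0.0319  0.1265  0.013 ]
dark side (620, 349, 20, 35) [-0.0514  0.0493  0.013 ]
dark side (434, 44, 19, 23) [ 0.4652 -0.9156  0.013 ]
dark side (319, 298, 23, 11) [0.527  0.1059 0.013 ]
dark side (386, 88, 15, 17) [ 0.5711 -0.6244  0.013 ]
dark side (0, 423, 11, 17) [0.9678 0.5358 0.013 ]
dark side (425, 106, 10, 11) [ 0.4562 -0.5917  0.013 ]
dark side (362, 91, 9, 10) [ 0.6441 -0.5995  0.013 ]
grip (array([0.4974, 0.2281, 0.2914]), np.float64(0.0026269909495578504))
plate (array([0.4808, 0.015 , 0.538 ]), np.float64(0.4296617341899552))
```

```bash
python3 - <<'E'
from h import *
np.set_printoptions(precision=4,suppress=True)
pt=onz("side",(340.2,185.3),.084);print("top edge side",pt, "corners",onz("side",(331,184.8),.084),onz("side",(349.6,186.2),.084))
print("scene full rect centre z=.061",onz("scene",(243.5,284.4),.061))
for uv in((239,273.2),(243.3,272.3)): print(onz("scene",uv,.084))
g=np.array([.4974,.2281]);p=onz("scene",(243.5,284.4),.061)[:2]
d=g-p;L=np.linalg.norm(d);d/=L;print("len",L,"+y",d,"yaw",np.degrees(np.arctan2(-d[0],d[1])),"origin",g-.151*d)
E
```

```text
top edge side [ 0.5888 -0.1508  0.084 ] corners [ 0.6086 -0.1453  0.084 ] [ 0.5682 -0.1553  0.084 ]
scene full rect centre z=.061 [ 0.5916 -0.146   0.061 ]
[ 0.5719 -0.1556  0.084 ]
[ 0.5698 -0.1445  0.084 ]
len 0.3857425767882993 +y [-0.2442  0.9697] yaw 14.135066055221305 origin [0.5343 0.0817]
```

The grip triangulates at z=0.291 against an expected 0.292. The plate's top corners give a width of 42 mm and a yaw of 13.9°, and the grip–plate line gives 14.1°. The slide is already about 20 mm in. Next I'll work out the moves.

```bash
cat >> h.py <<'E'
O=np.array([.534,.082]);YAW=np.radians(14.1)
def plan(x,y,z,ang=None):
    """tool shift mm + rotvec to a press-frame point (mm) pointing down; ang = tool x direction, press frame deg"""
    T=pose();c,s=np.cos(YAW),np.sin(YAW)
    P=np.r_[O+np.array([[c,-s],[s,c]])@[x/1e3,y/1e3],z/1e3]
    d=T[:3,:3].T@(P-T[:3,3])*1e3;r=np.zeros(3)
    if ang is not None:
        a=np.radians(ang)+YAW;X=np.array([np.cos(a),np.sin(a),0]);Z=np.array([0,0,-1.])
        r=(R.from_matrix(T[:3,:3].T@np.c_[X,np.cross(Z,X),Z])).as_rotvec()
    print((x,y,z),"world",P.round(3),"shift",d.round(1),"rot",r.round(3))
def where():
    T=pose();c,s=np.cos(YAW),np.sin(YAW);d=T[:2,3]-O
    o=sensors.get_obs();print("t",o["time_s"],"press frame mm",(np.array([[c,s],[-s,c]])@d*1e3).round(1),(T[2,3]*1e3).round(1),"F",o["wrist_force"].round(1))
E
python3 - <<'E'
from h import *
where();plan(0,-290,450,180);plan(0,-290,120,180)
E
```

```text
t 0.1 press frame mm [-199.1  514.5] 230.5 F [ 0.4  0.6 -0.4]
(0, -290, 450) world [ 0.605 -0.199  0.45 ] shift [-635.3 -532.6 -218.9] rot [-0.001 -0.001 -0.631]
(0, -290, 120) world [ 0.605 -0.199  0.12 ] shift [-635.4 -532.   111.1] rot [-0.001 -0.001 -0.631]
```

carry_out(deltas="0 0 -60 0 0 0 1; 0 0 -120 0 0 0 1; 0 0 -180 0 0 0 1; 0 0 -220 0 0 0 1; -45 -38 -220 0 0 -0.05 1; -90 -75 -220 0 0 -0.1 1; -136 -114 -220 0 0 -0.15 1; -181 -152 -220 0 0 -0.2 1; -227 -190 -220 0 0 -0.25 1; -272 -228 -220 0 0 -0.3 1; -318 -266 -220 0 0 -0.35 1; -318 -266 -220 0 0 -0.35 1")

```text
time_s: 1.6
eef_pos: [0.4121, 0.1636, 0.4504]
eef_rot: [-0.001, 0.021, 1.0, -0.0]
wrist_force: [-0.6, 0.0, -0.3]
opening: 0.002
grasp_force: 0.0
```

```bash
python3 - <<'E'
from h import *
where();plan(0,-290,450,180)
E
```

```text
t 1.6 press frame mm [-98.3 108.9] 450.4 F [-0.6  0.  -0.3]
(0, -290, 450) world [ 0.605 -0.199  0.45 ] shift [-207.5 -354.6    0.5] rot [-0.001 -0.002 -0.288]
```

carry_out(deltas="-30 -52 0 0 0 -0.04 1; -60 -103 0 0 0 -0.08 1; -90 -154 0 0 0 -0.12 1; -120 -205 0 0 0 -0.17 1; -150 -256 0 0 0 -0.21 1; -180 -308 0 0 0 -0.25 1; -207 -354 0 0 0 -0.288 1; -207 -354 60 0 0 -0.288 1; -207 -354 120 0 0 -0.288 1; -207 -354 180 0 0 -0.288 1; -207 -354 240 0 0 -0.288 1; -207 -354 240 0 0 -0.288 1")

```text
time_s: 3.1
eef_pos: [0.6021, -0.1906, 0.2052]
eef_rot: [-0.005, -0.127, 0.992, 0.004]
wrist_force: [-0.0, -0.4, 0.4]
opening: -0.001
grasp_force: 0.0
```

```bash
python3 - <<'E'
from h import *
where();plan(0,-290,60,180);plan(0,-265,60,180)
T=pose();im=vision.camera("wrist");cv2.imwrite("pics/w1.png",im)
E
```

```text
t 3.1 press frame mm [  -0.3 -281. ] 205.2 F [-0.  -0.4  0.4]
(0, -290, 60) world [ 0.605 -0.199  0.06 ] shift [ -1.5 -10.2 145.1] rot [ 0.009 -0.009  0.008]
(0, -265, 60) world [ 0.599 -0.175  0.06 ] shift [ -1.7  14.8 145.4] rot [ 0.009 -0.009  0.008]
```

View pics/w1.png

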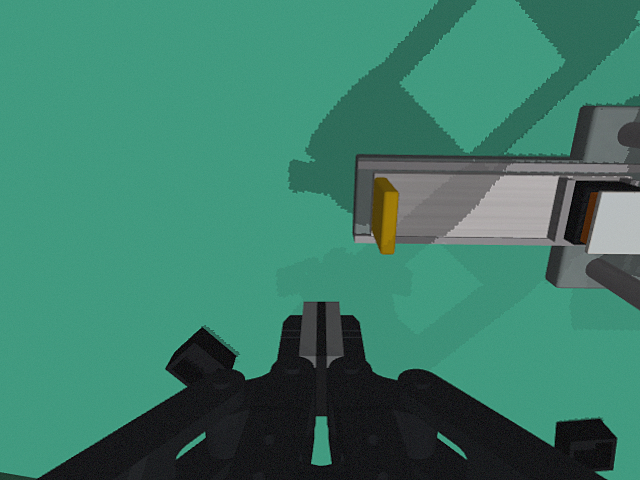

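The wrist view shows the yellow plate at (385,215), the shut fingers at (320,330) outside and to its left, and a spare at (200,357), well clear.

```bash
python3 - <<'E'
from h import *
T=pose();c,s=np.cos(YAW),np.sin(YAW)
for uv in((384,180),(396,180),(383,253),(396,253)):
    P=onz("wrist",uv,.084,T);print(uv,(np.array([[c,s],[-s,c]])@(P[:2]-O)*1e3).round(1))
E
```

```text
(384, 180) [ -28.5 -241.2]
(396, 180) [ -28.6 -233.4]
(383, 253) [  22.3 -239. ]
(396, 253) [  22.2 -230.1]
```

carry_out(deltas="0 -5 50 0 0 0 1; -1 -10 100 0.009 -0.009 0 1; -2 -10 145 0.009 -0.009 0.008 1; -2 -10 145 0.009 -0.009 0.008 1")

```text
time_s: 3.65
eef_pos: [0.6095, -0.2024, 0.066]
eef_rot: [0.004, -0.122, 0.992, -0.003]
wrist_force: [1.0, 0.2, 0.3]
opening: -0.001
grasp_force: 0.0
```

```bash
python3 - <<'E'
from h import *
where();plan(0,-190,60,180)
E
```

```text
t 3.65 press frame mm [   3.9 -294.2] 66.0 F [1.  0.2 0.3]
(0, -190, 60) world [ 0.58  -0.102  0.06 ] shift [  4.  104.2   5.2] rot [-0.007  0.007 -0.001]
```

carry_out(deltas="4 20 5 0 0 0 1; 4 36 5 0 0 0 1; 4 48 5 0 0 0 1; 4 58 5 0 0 0 1; 4 68 5 0 0 0 1; 4 78 5 0 0 0 1; 4 88 5 0 0 0 1; 4 98 5 0 0 0 1; 4 104 5 0 0 0 1; 4 104 5 0 0 0 1")

```text
time_s: 4.9
eef_pos: [0.5796, -0.102, 0.0596]
eef_rot: [0.004, -0.123, 0.992, -0.003]
wrist_force: [0.3, 0.4, -0.3]
opening: -0.002
grasp_force: 0.0
```

```bash
python3 - <<'E'
from h import *
where();plan(0,-180,60,180)
E
```

```text
t 4.9 press frame mm [  -0.6 -189.6] 59.6 F [ 0.3  0.4 -0.3]
(0, -180, 60) world [ 0.578 -0.093  0.06 ] shift [-0.6  9.6 -0.5] rot [-0.007  0.007 -0.   ]
```

carry_out(deltas="0 2 0 0 0 0 1; 0 4 0 0 0 0 1; 0 6 0 0 0 0 1; 0 8 0 0 0 0 1")

```text
time_s: 5.4
eef_pos: [0.5784, -0.0956, 0.0601]
eef_rot: [0.005, -0.122, 0.992, -0.004]
wrist_force: [0.5, -3.0, -1.0]
opening: 0.0
grasp_force: 1.3
```

```bash
python3 - <<'E'
from h import *
where();T=pose();cv2.imwrite("pics/w2.png",vision.camera("wrist"));im=vision.camera("scene");cv2.imwrite("pics/s2.png",cv2.resize(im[190:320,210:410],None,fx=4,fy=4))
E
```

```text
t 5.4 press frame mm [  -0.2 -183. ] 60.1 F [ 0.5 -3.  -1. ]
```

View pics/s2.png

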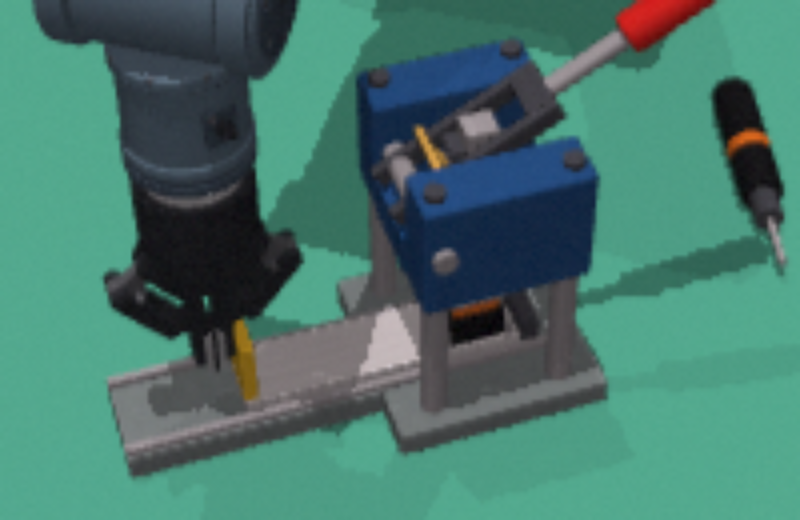

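The slide is nearly in: the plate is at crop (245,360) and the housing is between the posts. The 3 N reading is just sliding friction, so I'll keep pushing until the force rises at the stop.

carry_out(deltas="0 1.5 0 0 0 0 1; 0 3 0 0 0 0 1; 0 4.5 0 0 0 0 1; 0 4.5 0 0 0 0 1")

```text
time_s: 6.0
eef_pos: [0.5782, -0.0933, 0.0604]
eef_rot: [0.006, -0.122, 0.992, -0.006]
wrist_force: [1.7, -10.3, -4.2]
opening: 0.002
grasp_force: 5.3
```

carry_out(deltas="0 1.5 0 0 0 0 1; 0 3 0 0 0 0 1; 0 3 0 0 0 0 1")

```text
time_s: 6.38
eef_pos: [0.5782, -0.0932, 0.0605]
eef_rot: [0.006, -0.122, 0.992, -0.008]
wrist_force: [2.7, -20.7, -10.1]
opening: -0.001
grasp_force: 10.4
```

At the stop: the TCP has stalled and the force is at 21 N. I'll back off and lift.

carry_out(deltas="0 -15 0 0 0 0 1; 0 -45 0 0 0 0 1; 0 -60 -40 0 0 0 1; 0 -60 -100 0 0 0 1; 0 -60 -160 0 0 0 1; 0 -60 -220 0 0 0 1; 0 -60 -280 0 0 0 1; 0 -60 -340 0 0 0 1; 0 -60 -390 0 0 0 1; 0 -60 -390 0 0 0 1")

```text
time_s: 7.62
eef_pos: [0.5885, -0.1437, 0.457]
eef_rot: [0.01, -0.123, 0.992, -0.006]
wrist_force: [-0.4, -0.7, -0.6]
opening: -0.003
grasp_force: 0.0
```

```bash
python3 - <<'E'
from h import *
where();plan(0,165,440,180);plan(0,165,345,180)
np.set_printoptions(precision=4,suppress=True)
g={}
for n in("scene","side"):
    im=vision.camera(n);cv2.imwrite(f"pics/{n}3.png",im)
    g[n]=cv2.minAreaRect(blobs(im,(0,180,90),(6,255,255))[0])[0]
print("grip",tri(ray("scene",g["scene"]),ray("side",g["side"])))
E
```

```text
t 7.625 press frame mm [  -2.1 -232.2] 457.0 F [-0.4 -0.7 -0.6]
(0, 165, 440) world [0.494 0.242 0.44 ] shift [ -2.  397.4  11.3] rot [-0.014  0.018  0.   ]
(0, 165, 345) world [0.494 0.242 0.345] shift [-3.000e-01  3.987e+02  1.062e+02] rot [-0.014  0.018  0.   ]
grip (array([0.4974, 0.2281, 0.2914]), np.float64(0.002685234096420576))
```

carry_out(deltas="0 57 0 0 0 0 1; 0 114 0 0 0 0 1; -1 171 4 0 0 0 1; -1 228 6 -0.005 0.008 0 1; -1 285 8 -0.01 0.012 0 1; -1 342 10 -0.014 0.018 0 1; -2 397 11 -0.014 0.018 0 1; -2 397 60 -0.014 0.018 0 1; -1 398 95 -0.014 0.018 0 1; -1 398 95 -0.014 0.018 0 1")

```text
time_s: 8.98
eef_pos: [0.49, 0.2417, 0.347]
eef_rot: [-0.01, -0.123, 0.992, 0.002]
wrist_force: [0.5, 0.3, 0.2]
opening: 0.0
grasp_force: 0.0
```

```bash
python3 - <<'E'
from h import *
where();plan(0,165,330,180);plan(0,165,165,180)
cv2.imwrite("pics/w4.png",vision.camera("wrist"))
E
```

```text
t 8.975 press frame mm [ -3.8 165.6] 347.0 F [0.5 0.3 0.2]
(0, 165, 330) world [0.494 0.242 0.33 ] shift [-4.1 -0.7 16.9] rot [ 0.006 -0.019 -0.   ]
(0, 165, 165) world [0.494 0.242 0.165] shift [ -7.2  -1.6 181.9] rot [ 0.006 -0.019 -0.   ]
```

View pics/w4.png

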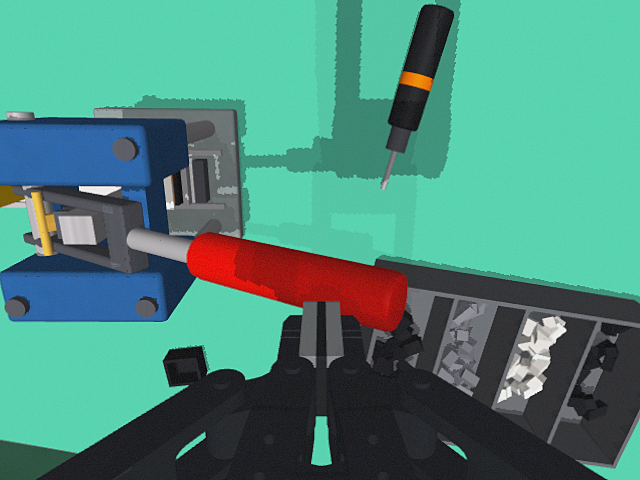

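The red grip runs under the fingertips, with its axis near (320,277) at the tip column. Checking the lateral offset.

```bash
python3 - <<'E'
from h import *
T=pose();c,s=np.cos(YAW),np.sin(YAW)
for uv,z in(((215,259),.24),((300,278),.285),((330,284),.30),((205,258),.237)):
    P=onz("wrist",uv,z,T);print(uv,(np.array([[c,s],[-s,c]])@(P[:2]-O)*1e3).round(1), "axis z there",180+ ((np.array([-s,c])@(P[:2]-O))*1e3+44)*np.tan(np.pi/6))
E
```

```text
(215, 259) [15.2 97.7] axis z there 261.78478805678947
(300, 278) [  8.9 154.9] axis z there 294.8207865530218
(330, 284) [  5.6 170.8] axis z there 304.0191127143278
(205, 258) [15.7 90.4] axis z there 257.5790906808277
```

carry_out(deltas="-7 -1 15 0.006 -0.019 0 1; -7 -1 35 0.006 -0.019 0 1; -8 -1 55 0.006 -0.019 0 1; -8 -1 75 0.006 -0.019 0 1; -9 -1 95 0.006 -0.019 0 1; -9 -1 115 0.006 -0.019 0 1; -10 -1 135 0.006 -0.019 0 1; -10 -1 155 0.006 -0.019 0 1; -10 -1 170 0.006 -0.019 0 1; -10 -1 170 0.006 -0.019 0 1")

```text
time_s: 10.28
eef_pos: [0.5048, 0.2463, 0.1864]
eef_rot: [0.01, -0.122, 0.992, 0.003]
wrist_force: [1.7, 7.7, 11.5]
opening: 0.003
grasp_force: 5.6
```

```bash
python3 - <<'E'
from h import *
where()
for n in("scene","side"): cv2.imwrite(f"pics/{n}5.png",vision.camera(n))
a=cv2.imread("pics/scene5.png")[150:300,300:450];b=cv2.imread("pics/side5.png")[200:350,250:400]
cv2.imwrite("pics/c5.png",cv2.resize(np.hstack([a,b]),None,fx=2.6,fy=2.6))
E
```

```text
t 10.275 press frame mm [ 11.7 166.5] 186.4 F [ 1.7  7.7 11.5]
```

View pics/c5.png

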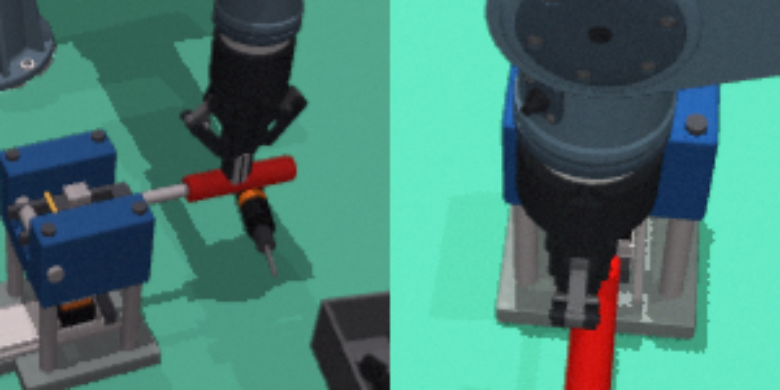

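The fingers sit about 8 mm off the lever's crown. I'll lift and re-centre before doing full strokes.

carry_out(deltas="0 0 -20 0 0 0 1; 0 0 -50 0 0 0 1; 0 0 -80 0 0 0 1; 0 0 -110 0 0 0 1; 0 0 -140 0 0 0 1; 5 0 -158 0 0 0 1; 8 0 -158 0 0 0 1; 8 0 -158 0 0 0 1")

```text
time_s: 11.38
eef_pos: [0.4908, 0.2415, 0.3389]
eef_rot: [0.004, -0.122, 0.992, 0.0]
wrist_force: [-0.7, -0.0, 0.1]
opening: 0.001
grasp_force: 0.0
```

```bash
python3 - <<'E'
from h import *
np.set_printoptions(precision=4,suppress=True)
where();plan(3,165,165,180)
g={}
for n in("scene","side"):
    im=vision.camera(n)
    g[n]=cv2.minAreaRect(blobs(im,(0,180,90),(6,255,255))[0])
print("grip",g["scene"],g["side"])
E
```

```text
t 11.375 press frame mm [ -3.  165.2] 338.9 F [-0.7 -0.   0.1]
(3, 165, 165) world [0.497 0.243 0.165] shift [ -4.6  -0.1 173.9] rot [-0.001  0.008 -0.001]
grip ((386.2691955566406, 184.65382385253906), (10.261953353881836, 49.09096908569336), 56.3099365234375) ((330.8783874511719, 278.1763000488281), (19.207439422607422, 39.7771110534668), 2.602562189102173)
```

carry_out(deltas="-2 0 20 0 0.008 0 1; -2 0 45 0 0.008 0 1; -2 0 70 0 0.008 0 1; -3 0 95 0 0.008 0 1; -3 0 120 0 0.008 0 1; -4 0 140 0 0.008 0 1; -4 0 160 0 0.008 0 1; -4 0 170 0 0.008 0 1; -4 0 170 0 0.008 0 1")

```text
time_s: 12.6
eef_pos: [0.4968, 0.2445, 0.1694]
eef_rot: [0.001, -0.122, 0.992, 0.001]
wrist_force: [-3.9, 6.2, 11.3]
opening: -0.0
grasp_force: 6.1
```

```bash
python3 - <<'E'
from h import *
where();plan(3,165,160,180)
E
```

```text
t 12.6 press frame mm [  3.5 166.7] 169.4 F [-3.9  6.2 11.3]
(3, 165, 160) world [0.497 0.243 0.16 ] shift [ 0.5 -1.7  9.4] rot [ 0.002  0.002 -0.001]
```

carry_out(deltas="0 0 3 0 0 0 1; 0 0 6 0 0 0 1; 0 0 9 0 0 0 1; 0 0 9 0 0 0 1")

```text
time_s: 13.1
eef_pos: [0.4969, 0.244, 0.1613]
eef_rot: [0.001, -0.122, 0.992, 0.001]
wrist_force: [-4.4, 3.2, 14.2]
opening: 0.0
grasp_force: 7.2
```

carry_out(deltas="0 0 2 0 0 0 1; 0 0 4 0 0 0 1; 0 0 4 0 0 0 1")

```text
time_s: 13.48
eef_pos: [0.497, 0.2437, 0.1574]
eef_rot: [0.001, -0.122, 0.992, 0.0]
wrist_force: [-5.4, 2.1, 15.2]
opening: -0.001
grasp_force: 7.6
```

carry_out(deltas="0 0 2 0 0 0 1; 0 0 4 0 0 0 1; 0 0 4 0 0 0 1")

```text
time_s: 13.85
eef_pos: [0.4973, 0.2437, 0.1563]
eef_rot: [0.002, -0.123, 0.992, 0.0]
wrist_force: [-13.1, -0.7, 33.5]
opening: 0.001
grasp_force: 16.7
```

carry_out(deltas="0 0 2 0 0 0 1; 0 0 4 0 0 0 1; 0 0 4 0 0 0 1")

```text
time_s: 14.22
eef_pos: [0.4975, 0.2438, 0.1559]
eef_rot: [0.002, -0.123, 0.992, -0.0]
wrist_force: [-24.6, -4.4, 57.4]
opening: 0.003
grasp_force: 28.6
```

Stop found at TCP z≈0.156. Next, full strokes that end about 6 mm short of the present command.

carry_out(deltas="0 0 -50 0 0 0 1; 0 0 -105 0 0 0 1; 0 0 -160 0 0 0 1; 0 0 -186 0 0 0 1; 0 0 -186 0 0 0 1; 0 0 -150 0 0 0 1; 0 0 -112 0 0 0 1; 0 0 -75 0 0 0 1; 0 0 -40 0 0 0 1; 0 0 -15 0 0 0 1; 0 0 -6 0 0 0 1; 0 0 -6 0 0 0 1")

```text
time_s: 15.72
eef_pos: [0.4977, 0.2439, 0.1565]
eef_rot: [0.002, -0.122, 0.992, 0.0]
wrist_force: [-5.3, 1.4, 24.2]
opening: -0.001
grasp_force: 12.3
```

```bash
python3 - <<'E'
from h import *
where()
E
```

```text
t 15.725 press frame mm [  4.2 165.9] 156.5 F [-5.3  1.4 24.2]
```

carry_out(deltas="0 0 -45 0 0 0 1; 0 0 -100 0 0 0 1; 0 0 -155 0 0 0 1; 0 0 -180 0 0 0 1; 0 0 -180 0 0 0 1; 0 0 -144 0 0 0 1; 0 0 -106 0 0 0 1; 0 0 -69 0 0 0 1; 0 0 -34 0 0 0 1; 0 0 -9 0 0 0 1; 0 0 0 0 0 0 1; 0 0 0 0 0 0 1")

```text
time_s: 17.23
eef_pos: [0.4963, 0.2427, 0.1565]
eef_rot: [0.0, -0.123, 0.992, -0.001]
wrist_force: [-12.4, -3.8, 33.1]
opening: 0.003
grasp_force: 16.4
```

carry_out(deltas="0 0 -45 0 0 0 1; 0 0 -100 0 0 0 1; 0 0 -155 0 0 0 1; 0 0 -180 0 0 0 1; 0 0 -180 0 0 0 1; 0 0 -144 0 0 0 1; 0 0 -106 0 0 0 1; 0 0 -69 0 0 0 1; 0 0 -34 0 0 0 1; 0 0 -9 0 0 0 1; 0 0 0 0 0 0 1; 0 0 0 0 0 0 1")

```text
time_s: 18.73
eef_pos: [0.496, 0.2426, 0.1564]
eef_rot: [-0.0, -0.123, 0.992, -0.001]
wrist_force: [-12.1, -3.6, 35.9]
opening: -0.004
grasp_force: 17.6
```

carry_out(deltas="0 0 -45 0 0 0 1; 0 0 -100 0 0 0 1; 0 0 -155 0 0 0 1; 0 0 -180 0 0 0 1; 0 0 -180 0 0 0 1; 0 0 -144 0 0 0 1; 0 0 -106 0 0 0 1; 0 0 -69 0 0 0 1; 0 0 -34 0 0 0 1; 0 0 -9 0 0 0 1; 0 0 0 0 0 0 1; 0 0 0 0 0 0 1")

```text
time_s: 20.23
eef_pos: [0.4958, 0.2426, 0.1564]
eef_rot: [-0.0, -0.123, 0.992, -0.001]
wrist_force: [-13.4, -3.4, 38.7]
opening: -0.003
grasp_force: 18.2
```

carry_out(deltas="0 0 -45 0 0 0 1; 0 0 -100 0 0 0 1; 0 0 -155 0 0 0 1; 0 0 -180 0 0 0 1; 0 0 -180 0 0 0 1; 0 0 -144 0 0 0 1; 0 0 -106 0 0 0 1; 0 0 -69 0 0 0 1; 0 0 -34 0 0 0 1; 0 0 -9 0 0 0 1; 0 0 0 0 0 0 1; 0 0 0 0 0 0 1")

```text
time_s: 21.72
eef_pos: [0.4957, 0.2425, 0.1564]
eef_rot: [-0.0, -0.123, 0.992, -0.001]
wrist_force: [-13.2, -4.4, 37.4]
opening: 0.001
grasp_force: 18.7
```

carry_out(deltas="0 0 -45 0 0 0 1; 0 0 -100 0 0 0 1; 0 0 -155 0 0 0 1; 0 0 -210 0 0 0 1; 0 0 -270 0 0 0 1; 0 40 -290 0 0 0 1; 0 90 -290 0 0 0 1; 0 140 -290 0 0 0 1; 0 180 -290 0 0 0 1; 0 180 -290 0 0 0 1")

```text
time_s: 22.98
eef_pos: [0.451, 0.4196, 0.4387]
eef_rot: [-0.003, -0.124, 0.992, -0.002]
wrist_force: [-0.5, -0.7, -0.3]
opening: -0.002
grasp_force: 0.0
```

```bash
python3 - <<'E'
from h import *
where()
np.set_printoptions(precision=4,suppress=True)
g={}
for n in("scene","side"):
    im=vision.camera(n);cv2.imwrite(f"pics/{n}6.png",im);g[n]=cv2.minAreaRect(blobs(im,(0,180,90),(6,255,255))[0])[0]
print("grip",tri(ray("scene",g["scene"]),ray("side",g["side"])))
a=cv2.imread("pics/scene6.png")[170:310,230:420];b=cv2.imread("pics/s2.png")
cv2.imwrite("pics/c6.png",cv2.resize(a,None,fx=4,fy=4,interpolation=cv2.INTER_CUBIC))
E
```

```text
t 22.975 press frame mm [  1.8 347.7] 438.7 F [-0.5 -0.7 -0.3]Traceback (most recent call last):
  File "<stdin>", line 6, in <module>
IndexError: list index out of range
```

carry_out(deltas="50 0 0 0 0 0 1; 100 20 0 0 0 0 1; 150 40 0 0 0 0 1; 200 60 0 0 0 0 1; 200 60 0 0 0 0 1")

```text
time_s: 23.7
eef_pos: [0.2419, 0.4267, 0.4438]
eef_rot: [0.001, -0.124, 0.992, -0.0]
wrist_force: [0.6, 0.1, -1.3]
opening: 0.002
grasp_force: 0.0
```

```bash
python3 - <<'E'
from h import *
where()
np.set_printoptions(precision=4,suppress=True)
g={}
for n in("scene","side"):
    im=vision.camera(n);cv2.imwrite(f"pics/{n}6.png",im)
    c=blobs(im,(0,180,90),(6,255,255))
    if c: g[n]=cv2.minAreaRect(c[0])[0]
print(g)
if len(g)==2: print("grip",tri(ray("scene",g["scene"]),ray("side",g["side"])))
a=cv2.imread("pics/scene6.png")[190:310,230:420]
cv2.imwrite("pics/c6.png",cv2.resize(a,None,fx=4,fy=4,interpolation=cv2.INTER_CUBIC))
E
```

```text
t 23.7 press frame mm [-199.3  405.4] 443.8 F [ 0.6  0.1 -1.3]
{'scene': (386.2691955566406, 184.65382385253906), 'side': (331.1707763671875, 273.4261474609375)}
grip (array([0.4971, 0.2278, 0.2911]), np.float64(0.0024710079259079674))
```

View pics/c6.png

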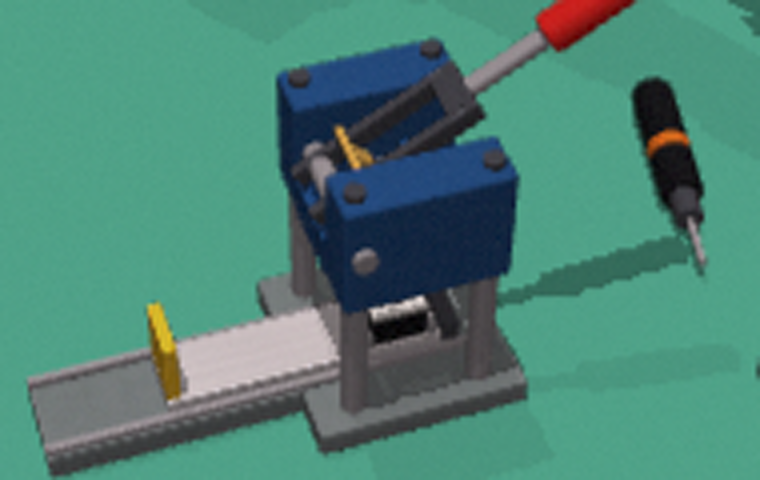

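The white lid at crop (398,308) now sits directly on the black housing, with no orange skirt showing. The slide is in, with the plate at (163,350), and the lever is back up (grip z 0.291). The screwdriver hasn't moved. Handing in.

```bash
python3 -c "
from bench import ctrl
print(ctrl.hand_in())"
```

```text
the job is handed in; nothing more can be done
None
```

The job is handed in: I pushed the slide in to its stop and pumped the lever through six full strokes until the lid looked fully seated, and the lever is back up with the screwdriver and spares untouched. While finding the lever's lower stop, one push through the fingertips reached about 57 N.

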